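Corner check of the counter scale

ROBOT

A 6-joint arm with a two-finger parallel gripper is mounted at the origin on a cart in front of the work surface, level with it; the furniture and walls round the work are solid. World frame = base frame: x ahead of the robot, y to its left, z up, the work surface at z = 0. Lengths are in m, angles in degrees, forces in N, time in s.
With the tool pointing down it reaches from about 0.35 to 0.875 m from the base axis. Payload 4.2 kg.
Tool frame: the origin (TCP) lies at the very end of the fingers, on their centre line; the grasp point (between the pads) lies 19 mm behind it; z points along the fingers, y is the direction in which the jaws open and shut (so a half turn about z gives the same grasp; the last joint's range is limited). The gripper opens to 87 mm and grips with 3 to 60 N. Pads are 19 mm wide; open, the fingers measure 117 mm over their backs; the gripper's body (75 mm by 190 mm) begins 51 mm behind the grasp point.
Start: joints at [-52.678, 22.042, 0.453, 0, -68.411, -14.817], TCP at [0.239, -0.577, 0.223] pointing down, gripper open.
Joint ranges: [-179.83, 179.83], [-69.29, 118.12], [-61.27, 80.66], [-181.25, 117.63], [-171.15, -9.14], [-177.46, 177.46]. Speed limits (degrees/s): [159.86, 159.86, 180, 180, 180, 180].

INTERFACE

Orientations are given as a 3x3 rotation matrix whose columns are the frame's x, y, z axes.
In Python, from station import r, imaging gives the robot as it stands. The module is installed in compiled form; this text tells all that it offers.
- The arm moves only by the tool move_arm, never from a script. Its argument "motion" is one flat list of numbers, 7 for each row, row after row: the shift along the tool's x, y, z in units of 40 mm (1.0 is 40 mm), then the turn, a rotation vector about the tool's x, y, z in units of 5 degrees (1.0 is 5 degrees), then the gripper's target within -1 to 1 (shut at 1, half-way at 0, fully open at -1). In form: [dx, dy, dz, wx, wy, wz, gripper, dx, dy, dz, wx, wy, wz, gripper, ...]. A call has 1 to 20 rows; each row is the pose to reach, as a shift and turn from the pose measured when the call began, along the tool's axes at that moment; what a row does not reach only later rows make up. A row lasts 1/12 s, in which the tool goes at most 41.7 mm and 7.16 degrees, less where a joint would pass 70% of its speed; a pose out of reach is approached as far as the arm can. A call with a gripper value outside its range is refused whole. The fingers move at their own pace and stop on an object; the grip force is fixed at half the most. Time passes only in rows, so rows that repeat a pose let the fingers close. It gives the time, the measured TCP pose, the force and the opening at its end, in the units of the state.
- r.sense(): the state, without advancing time (a new reading comes with each control period).
- imaging.capture(name): name is "scene" or "top"; returns the picture (384x512x3 uint8, blue, green, red); there is no depth.
- imaging.camera_params(name): a dict with "intrinsics" (3x3 intrinsics, pixels), "k1" (the pictures are not rectified: a ray, as slopes to the right and down, at radius r is drawn at 1 + k1 r^2 times it, then the intrinsics apply), "world_from_camera" (4x4, takes a point from camera to world coordinates). Camera axes: x right, y down, z forward; pixel columns grow to the right and rows downward; lengths in m; the calibration is good to about 2 mm. A picture is of the moment at which its call begins. camera_params takes no time and is no camera call.
- r.finish_job(): hands the job in, once; it reports no verdict.
The state is a dict: "time_s": time; "joints": joint angles; "joint_velocities": joint speeds; "effort": joint torques, N m; "tcp_pos": TCP position; "ee_rot": TCP orientation; "wrist_force": force on the tool from outside, world axes, zero at the start; "moment": the same for the moment, N m; "gripper_width": opening from 0.0 (shut) to 1.0 (fully open).
Only numpy, scipy, OpenCV 4.12 (cv2) and the standard library are available. Lean on these libraries where they do the work, as an engineer would, in place of code of your own. Each camera call takes 0.05 s, during which the arm holds its last target.

TASK

Give the counter scale its corner check before the shop opens: with the fingertips, gently press the round pad on the platform's left front corner down until the needle stands at the left marker clip, hold it there for about a second, and let go so that the needle comes back upright. Then do the same with the right pad and the right clip. Do not let the needle run past a clip, grip or lift nothing, and leave the other things on the counter where they stand.

Things in the scene. Friction and masses are not known exactly. Their poses are not given: they have to be found in the camera images.
- scale: White counter scale, fixed; base 235 x 270 x 30 mm. Origin on the counter below the pivot; x to its back, y to its left (seen from the robot), z up. Steel platform, x -100 to +65, y -130 to +130 mm, top 73 mm high, rocks left and right on an axle along x, 65 mm high. Behind it an upright white panel with graduations, 200 mm wide, front face at x = +100 mm, 210 to 285 mm high.
- platform (a joint): Tilt of the platform, rad: 0 level, needle upright; positive: left corner down, needle leaning left; negative: to the right; stops at +-0.24. Springs return it to 0 (4 N m per rad: about 0.4 N on a pad per mm of its way down, 3 to 8 N at the clips), well damped. 0.01 rad moves a pad 1.0 mm down and the needle tip 1.8 mm sideways.
- pad_left: Round black rubber pad, 50 mm across, on the platform's left front corner; the platform carries it. Origin at the centre of its flat top, which is 80 mm above the counter when level; 70 mm in front of the pivot (x -70 mm) and 100 mm left of it (y +100 mm). The rubber gives about 1 mm under the press.
- pad_right: The same pad on the right front corner (x -70 mm, y -100 mm in the scale's frame).
- needle_tip (a point): Tip of the thin upright dark needle that the platform carries at its back; 180 mm above the pivot axis, 245 mm above the counter when upright, 10 mm in front of the panel. It leans to the side whose pad is pressed.
- clip_left: Dark steel marker clip, 14 mm wide, 41 mm high, fixed over the panel's top edge, left of the middle: the mark for the left pad. Origin at its lower point, 245 mm above the counter; axes as the scale's. It stands 16 to 31 mm left of the upright needle's tip, varying. The needle is at the clip when its tip is within 6 mm either side of this origin along the scale's y.
- clip_right: The same clip right of the middle, the mark for the right pad; 16 to 31 mm right of the upright needle's tip, not necessarily as far out as the left one.
- sugar_shaker: Bystander: sugar shaker with a grey cap, 44 mm across, 90 mm high, beside the scale. Origin at the centre of its underside.
- pastry: Bystander: glazed swirl bun, 95 mm across, 32 mm high, on the other side of the scale. Origin at the centre of its underside.
- desk_bell: Bystander: brass counter bell, 84 mm across, 61 mm high, behind the scale on the left. Origin at the centre of its underside.

How it is judged:
By the outcome, as a careful person would: the job done as asked, in the order asked, and still so for the second after the job is handed in, with the robot touching nothing.
It also fails if it takes over 51 s, if anything falls off the work surface, if the arm or the gripper's body presses on something with over 40 N, if the wrist force passes 120 N, or if a joint passes its speed limit or range.

## Working session

There is one attempt and no reset: what is moved stays moved. The work goes in short steps, Python scripts to look and compute and a tool call to move; the robot and the scene stay as the last step left them, time stands still between calls to the robot, and variables do not carry over. Pictures are saved under pics/ and viewed, and the job is handed in when it is done.

Besides the shell and the picture viewer there is one more tool, called after "Call:" by a JSON object that holds its "fn" and its "kwargs". move_arm: Moves the arm, as the interface text tells. Its arguments: {"type":"object","properties":{"motion":{"type":"array","items":{"type":"number"}}},"required":["motion"]}

```bash
mkdir -p pics; python3 - <<'E'
from station import r, imaging
import cv2
for n in("scene","top"):
    p=imaging.camera_params(n);print(n,p)
    cv2.imwrite(f"pics/{n}0.png",imaging.capture(n))
s=r.sense();print(s)
E
```

```text
scene {'intrinsics': array([[391.98647183,   0.        , 250.1564825 ],
       [  0.        , 391.98647183, 203.27926212],
       [  0.        ,   0.        ,   1.        ]]), 'k1': -0.09008207859595287, 'world_from_camera': array([[-0.84034331, -0.3495074 ,  0.41432802,  0.21726367],
       [-0.54171386,  0.51440256, -0.66478275,  0.71244749],
       [ 0.0192151 , -0.78309296, -0.62160775,  0.77502594],
       [ 0.        ,  0.        ,  0.        ,  1.        ]])}
top {'intrinsics': array([[443.88971431,   0.        , 260.84298683],
       [  0.        , 443.88971431, 196.60529717],
       [  0.        ,   0.        ,   1.        ]]), 'k1': -0.042064873126482605, 'world_from_camera': array([[-0.00873597, -0.99771432,  0.06700615,  0.53229566],
       [-0.99963621,  0.00700355, -0.02604621,  0.08933925],
       [ 0.0255174 , -0.06720931, -0.99741254,  1.23452741],
       [ 0.        ,  0.        ,  0.        ,  1.        ]])}
{'time_s': 0.1, 'joints': array([-5.26765942e+01,  2.20864231e+01,  3.87010511e-01, -2.46516885e-02,
       -6.84129725e+01, -1.48145035e+01]), 'joint_velocities': array([ 0.03440146, -0.14849708,  0.18675104, -0.01840389, -0.03793076,
       -0.04161772]), 'effort': array([ 1.35951823e-04, -3.91690135e+01,  1.87934947e+01,  4.23183024e+00,
        1.34598269e-02, -6.81828737e-05]), 'tcp_pos': array([ 0.23904463, -0.57688302,  0.22156594]), 'ee_rot': array([[-9.23880750e-01, -3.82679500e-01, -8.71107533e-04],
       [-3.82680475e-01,  9.23879000e-01,  1.80237232e-03],
       [ 1.15067017e-04,  1.99853294e-03, -9.99997996e-01]]), 'wrist_force': array([ 0.33396808, -0.51369898, -0.73748082]), 'moment': array([0.00966514, 0.01869332, 0.02179232]), 'gripper_width': 1.001268613049016}
```

```bash
ls pics
```

```text
scene0.png
top0.png
```

View pics/scene0.png

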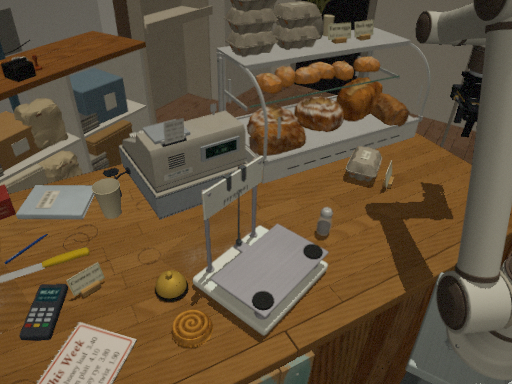

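View pics/top0.png

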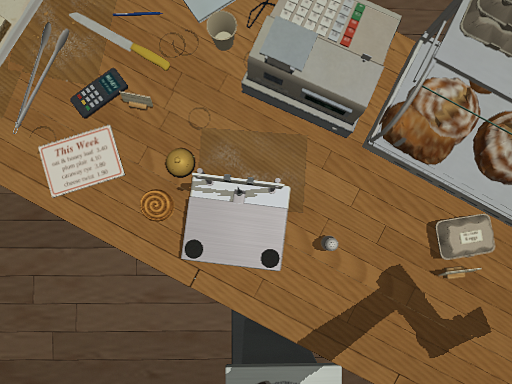

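The scene view shows the scale with the left pad at about (263,300) and the right pad at (313,251). In the top view they are at (194,249) and (270,258). Next I'll zoom in on the panel.

```bash
cat > h.py <<'E'
import numpy as np, cv2
from station import r, imaging
from scipy.optimize import least_squares
P={n:imaging.camera_params(n) for n in("scene","top")}
def proj(n,X):
    p=P[n];T=np.linalg.inv(p["world_from_camera"]);c=np.atleast_2d(X)@T[:3,:3].T+T[:3,3]
    s=c[:,:2]/c[:,2:];r2=(s**2).sum(1,keepdims=True);s=s*(1+p["k1"]*r2)
    K=p["intrinsics"];return s@K[:2,:2].T+K[:2,2]
def ray(n,uv):
    p=P[n];K=p["intrinsics"];d=(np.array(uv,float)-K[:2,2])/K[0,0];s=d.copy()
    for _ in range(20): s=d/(1+p["k1"]*(s@s))
    T=p["world_from_camera"];return T[:3,3],T[:3,:3]@np.array([s[0],s[1],1])
def onz(n,uv,z):
    o,d=ray(n,uv);return o+d*(z-o[2])/d[2]
E
python3 - <<'E'
from h import *
a=cv2.imread("pics/scene0.png");b=cv2.imread("pics/top0.png")
cv2.imwrite("pics/z1.png",cv2.resize(a[145:335,180:340],None,fx=3.15,fy=3.15,interpolation=cv2.INTER_CUBIC))
cv2.imwrite("pics/z2.png",cv2.resize(b[160:280,170:350],None,fx=4.4,fy=4.4,interpolation=cv2.INTER_CUBIC))
def blob(im,u,v,R,t=60):
    g=im.max(2).astype(float)[v-R:v+R+1,u-R:u+R+1];m=(g<t).astype(np.uint8)
    n,l,s,c=cv2.connectedComponentsWithStats(m);i=l[R,R];return c[i]+[u-R,v-R],s[i]
for n,im,pts in(("top",b,[(194,249),(270,258)]),("scene",a,[(263,300),(313,251)])):
    for p in pts:
        c,s=blob(im,*p,16);print(n,c,s,onz(n,c,.08))
E
```

```text
top [193.32945736 248.59302326] [  7   7  18  18 258] [0.47658648 0.2346895  0.08      ]
top [269.75289575 257.97683398] [  7   7  18  19 259] [0.45057068 0.03752357 0.08      ]
scene [262.4295082  300.44590164] [  5   8  22  18 305] [0.47334153 0.24105209 0.08      ]
scene [312.62801932 251.4057971 ] [  7  10  18  14 207] [0.4474747  0.04365423 0.08      ]
```

View zooms.

View pics/z1.png

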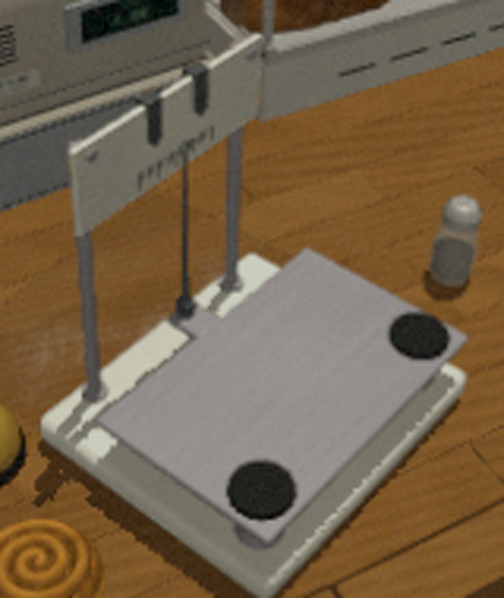

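View pics/z2.png

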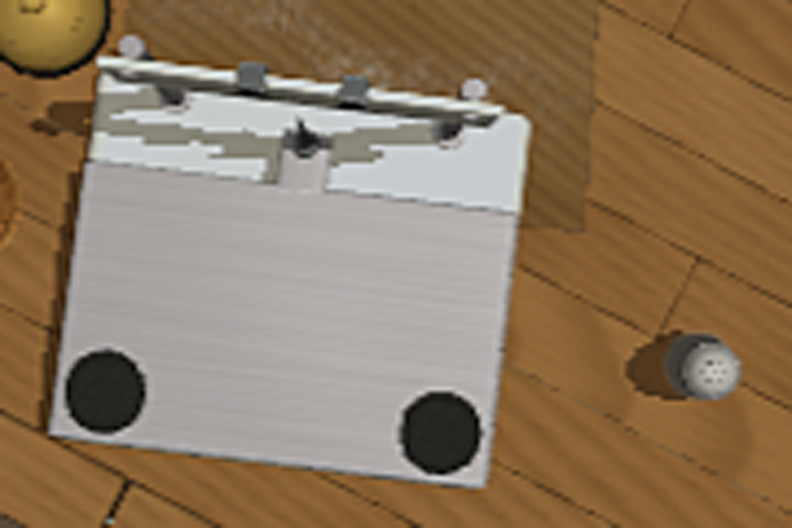

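```bash
python3 - <<'E'
from h import *
a=cv2.imread("pics/scene0.png");b=cv2.imread("pics/top0.png")
cv2.imwrite("pics/z3.png",cv2.resize(a[150:225,198:268],None,fx=8,fy=8,interpolation=cv2.INTER_CUBIC))
cv2.imwrite("pics/z4.png",cv2.resize(b[165:205,185:290],None,fx=7.5,fy=7.5,interpolation=cv2.INTER_CUBIC))
E
```

```text
(no output)
```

View pics/z3.png

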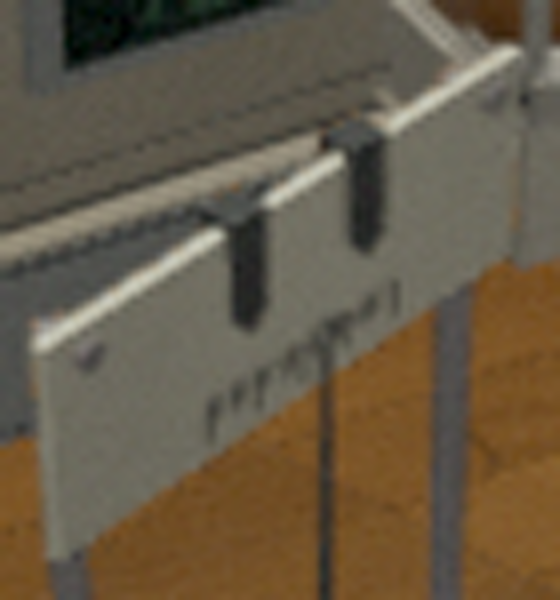

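View pics/z4.png

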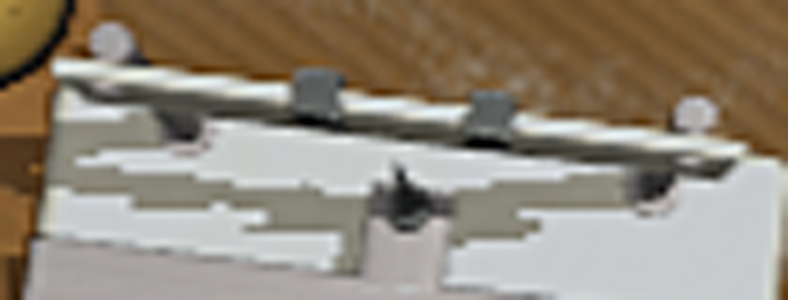

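```bash
cat > fit.py <<'E'
from h import *
pts=[((-70,100,80),"top",(193.33,248.59)),((-70,-100,80),"top",(269.75,257.98)),
((-70,100,79),"scene",(262.43,300.45)),((-70,-100,79),"scene",(312.63,251.41)),
((100,100,285),"scene",(203.9,193.6)),((100,100,210),"scene",(206.8,219.6)),((100,-100,285),"scene",(262.6,155.9)),((100,-100,210),"scene",(261.9,183)),
((103,100,285),"top",(192.2,174.0)),((103,-100,285),"top",(283.6,184.7))]
def W(q,p):
    c,s=np.cos(q[2]),np.sin(q[2]);p=np.array(p)/1000
    return np.array([q[0]+c*p[0]-s*p[1],q[1]+s*p[0]+c*p[1],p[2]])
def f(q):
    return np.concatenate([(proj(n,W(q,p))[0]+(q[3:5] if n=="scene" else q[5:7])-uv) for p,n,uv in pts]+[np.array(q[3:])*.5])
s=least_squares(f,[.54,.14,-.13,0,0,0,0]);q=s.x
if __name__=="__main__":
    print(q.round(4),np.degrees(q[2]));print(f(q)[:-4].reshape(-1,2).round(1))
    for nm,uv,x in(("cl",(228.5,190.5),101),("cr",(243.4,181),101),("tip",(238,191.4),90)):
        g=least_squares(lambda v:proj("scene",W(q,(x,v[0],v[1])))[0]+q[3:5]-uv,[0,245]);print(nm,g.x)
    for nm,uv in(("cl",(227,177.2)),("cr",(250,180))):
        g=least_squares(lambda v:proj("top",W(q,(v[1],v[0],287)))[0]+q[5:7]-uv,[0,100]);print(nm,g.x)
    for p in((-70,100,80),(-70,-100,80)):print(W(q,p))
E
python3 fit.py
```

```text
[ 0.531   0.1259 -0.1309 -0.5097  1.3074 -0.3989 -0.4586] -7.497537118542297
[[-0.2  0.3]
 [ 0.2  0.3]
 [ 0.6 -0.8]
 [ 0.4 -0.4]
 [-0.6  0.1]
 [-1.6  1.4]
 [ 0.9  0.4]
 [ 0.4 -1.1]
 [-0.5 -0.7]
 [ 0.5  0.2]]
cl [ 22.6198835  250.30087469]
cr [-28.523324   249.70316142]
tip [  2.78273202 242.24646716]
cl [ 23.77658385 103.93070714]
cr [-25.86243576 104.07275073]
[0.47464626 0.23419417 0.08      ]
[0.44854955 0.03590408 0.08      ]
```

```bash
cat > mv.py <<'E'
import sys
from fit import *
def tgt(y,z,x=-70):
    s=r.sense();p=W(q,(x,y,z));R=s["ee_rot"];d=R.T@(p-s["tcp_pos"])/.04
    c,sn=np.cos(q[2]),np.sin(q[2]);a=np.array([-sn,c,0]) # scale y
    Rt=np.column_stack([[-c,-sn,0],a,[0,0,-1]])
    w=cv2.Rodrigues(R.T@Rt)[0].ravel()
    print("t",round(s["time_s"],2),"tcp",s["tcp_pos"].round(4),"F",s["wrist_force"].round(2),"w",round(s["gripper_width"],2))
    print("shift",d.round(3),"turn",(np.degrees(w)/5).round(2))
if __name__=="__main__": tgt(float(sys.argv[1]),float(sys.argv[2]))
E
python3 mv.py 105 130; python3 -c "
from h import *
print(onz('top',(330,243),.09))"
```

```text
t 0.1 tcp [ 0.239  -0.5769  0.2216] F [ 0.33 -0.51 -0.74] w 1.0
shift [-13.264  16.583   2.321] turn [ 0.02 -0.01  6.  ]
[ 0.48791825 -0.11805064  0.09      ]
```

Call:
{"fn": "move_arm", "kwargs": {"motion": [-13.26,16.58,0.5,0,0,6,1,-13.26,16.58,0.5,0,0,6,1,-13.26,16.58,0.5,0,0,6,1,-13.26,16.58,0.5,0,0,6,1,-13.26,16.58,0.5,0,0,6,1,-13.26,16.58,0.5,0,0,6,1,-13.26,16.58,0.5,0,0,6,1,-13.26,16.58,0.5,0,0,6,1,-13.26,16.58,0.5,0,0,6,1,-13.26,16.58,0.5,0,0,6,1,-13.26,16.58,0.5,0,0,6,1,-13.26,16.58,0.5,0,0,6,1,-13.26,16.58,0.5,0,0,6,1,-13.26,16.58,0.5,0,0,6,1,-13.26,16.58,0.5,0,0,6,1,-13.26,16.58,0.5,0,0,6,1,-13.26,16.58,0.5,0,0,6,1,-13.26,16.58,0.5,0,0,6,1,-13.26,16.58,0.5,0,0,6,1,-13.26,16.58,0.5,0,0,6,1]}}

```text
time_s: 1.77
tcp_pos: [0.4685, 0.2179, 0.203]
ee_rot: [[-0.992, 0.13, -0.001], [0.13, 0.992, 0.001], [0.002, 0.001, -1.0]]
wrist_force: [0.3, -0.6, -0.0]
gripper_width: 0.002
```

```bash
python3 mv.py 105 92
```

```text
t 1.77 tcp [0.4685 0.2179 0.203 ] F [ 0.31 -0.56 -0.  ] w 0.0
shift [-0.105  0.546  2.776] turn [ 0.01 -0.02  0.01]
```

Call:
{"fn": "move_arm", "kwargs": {"motion": [-0.1,0.54,0.9,0,0,0,1,-0.1,0.54,1.7,0,0,0,1,-0.1,0.54,2.3,0,0,0,1,-0.1,0.54,2.6,0,0,0,1,-0.1,0.54,2.75,0,0,0,1,-0.1,0.54,2.75,0,0,0,1,-0.1,0.54,2.75,0,0,0,1]}}

```text
time_s: 2.35
tcp_pos: [0.4755, 0.2391, 0.0935]
ee_rot: [[-0.992, 0.13, -0.001], [0.13, 0.992, 0.002], [0.001, 0.002, -1.0]]
wrist_force: [-0.5, -0.3, 0.8]
gripper_width: 0.006
```

```bash
cat > look.py <<'E'
import sys
from h import *
k=sys.argv[1]
a=imaging.capture("scene");b=imaging.capture("top")
cv2.imwrite(f"pics/s{k}.png",a);cv2.imwrite(f"pics/t{k}.png",b)
A=cv2.resize(a[145:325,190:340],None,fx=2.6,fy=2.6,interpolation=cv2.INTER_CUBIC)
B=cv2.resize(b[160:210,185:295],None,fx=7,fy=7,interpolation=cv2.INTER_CUBIC)
C=cv2.resize(a[150:225,198:268],None,fx=6,fy=6,interpolation=cv2.INTER_CUBIC)
cv2.imwrite(f"pics/v{k}_b.png",B);
h=np.zeros((470,815,3),np.uint8);h[:A.shape[0],:A.shape[1]]=A;h[:C.shape[0],A.shape[1]:A.shape[1]+C.shape[1]][:]=C[:, :815-A.shape[1]]
cv2.imwrite(f"pics/v{k}_a.png",h[:,:800])
E
python3 look.py 1; python3 mv.py 105 80
```

```text
t 2.45 tcp [0.4759 0.2395 0.0944] F [0.22 0.61 0.39] w 0.01
shift [ 0.014 -0.01   0.361] turn [0.04 0.   0.01]
```

View pics/v1_a.png

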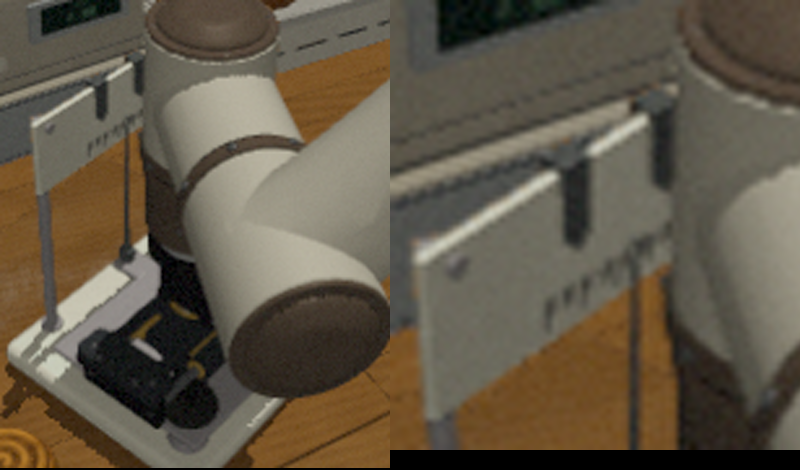

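View pics/t1.png

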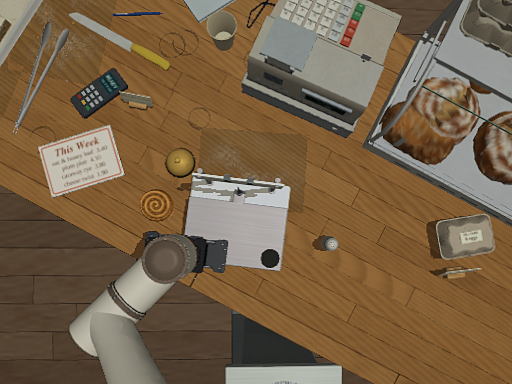

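Call:
{"fn": "move_arm", "kwargs": {"motion": [0,0,0.1,0,0,0,1,0,0,0.2,0,0,0,1,0,0,0.3,0,0,0,1,0,0,0.36,0,0,0,1,0,0,0.42,0,0,0,1,0,0,0.48,0,0,0,1,0,0,0.53,0,0,0,1,0,0,0.56,0,0,0,1,0,0,0.58,0,0,0,1,0,0,0.58,0,0,0,1]}}

```text
time_s: 3.28
tcp_pos: [0.4761, 0.24, 0.0714]
ee_rot: [[-0.992, 0.13, 0.001], [0.13, 0.992, 0.004], [-0.001, 0.004, -1.0]]
wrist_force: [-1.0, 1.2, 3.9]
gripper_width: 0.007
```

```bash
python3 look.py 2; python3 mv.py 105 68
```

```text
t 3.38 tcp [0.4761 0.2399 0.0715] F [-1.68  2.14  3.7 ] w 0.0
shift [ 0.018 -0.022  0.088] turn [0.05 0.01 0.01]
```

View pics/v2_a.png

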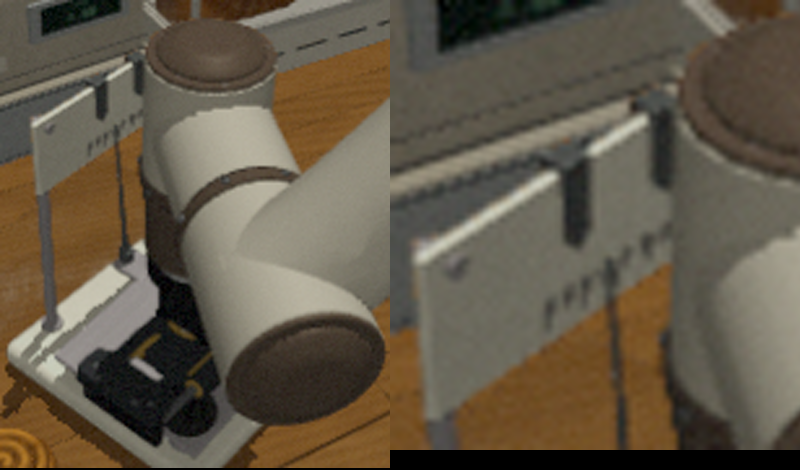

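View pics/v2_b.png

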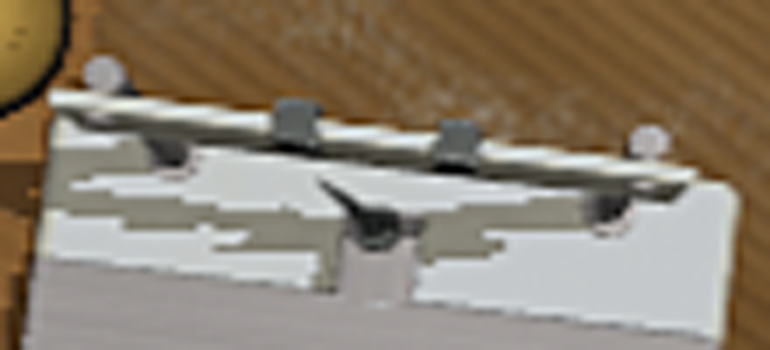

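```bash
cat > pr.py <<'E'
from fit import *
for y in (30,26,24,22,20,18,16,14,12,10,5,0,-5,-10,-15,-20,-22,-24,-26,-28,-30):
    z=65+np.sqrt(180**2-y*y);p=W(q,(90,y,z))
    print(y,(proj("scene",p)[0]+q[3:5]).round(1),(proj("top",p)[0]+q[5:7]).round(1))
E
python3 pr.py
```

```text
30 [229.9 196.7] [224.4 185.2]
26 [231.1 195.7] [226.2 185.4]
24 [231.7 195.2] [227.1 185.5]
22 [232.3 194.7] [228.  185.6]
20 [232.9 194.2] [228.8 185.7]
18 [233.5 193.7] [229.7 185.8]
16 [234.1 193.3] [230.6 185.9]
14 [234.7 192.8] [231.5 186. ]
12 [235.3 192.4] [232.4 186.1]
10 [235.9 191.9] [233.3 186.2]
5 [237.4 190.9] [235.5 186.5]
0 [238.8 189.9] [237.7 186.7]
-5 [240.3 188.9] [239.9 187. ]
-10 [241.7 188.1] [242.1 187.3]
-15 [243.1 187.2] [244.4 187.6]
-20 [244.5 186.5] [246.6 187.9]
-22 [245.1 186.2] [247.5 188. ]
-24 [245.7 185.9] [248.4 188.1]
-26 [246.2 185.6] [249.2 188.2]
-28 [246.8 185.3] [250.1 188.4]
-30 [247.3 185.1] [251.  188.5]
```

Call:
{"fn": "move_arm", "kwargs": {"motion": [0,0,0.03,0,0,0,1,0,0,0.06,0,0,0,1,0,0,0.08,0,0,0,1,0,0,0.09,0,0,0,1,0,0,0.09,0,0,0,1,0,0,0.09,0,0,0,1]}}

```text
time_s: 3.88
tcp_pos: [0.4761, 0.2401, 0.068]
ee_rot: [[-0.992, 0.13, 0.002], [0.13, 0.992, 0.004], [-0.001, 0.004, -1.0]]
wrist_force: [-2.0, 3.0, 5.1]
gripper_width: 0.005
```

```bash
python3 look.py 3; python3 mv.py 105 68
```

```text
t 3.98 tcp [0.4761 0.2401 0.068 ] F [-3.26  2.15  4.49] w 0.01
shift [ 0.018 -0.026 -0.   ] turn [0.05 0.01 0.01]
```

View pics/v3_a.png

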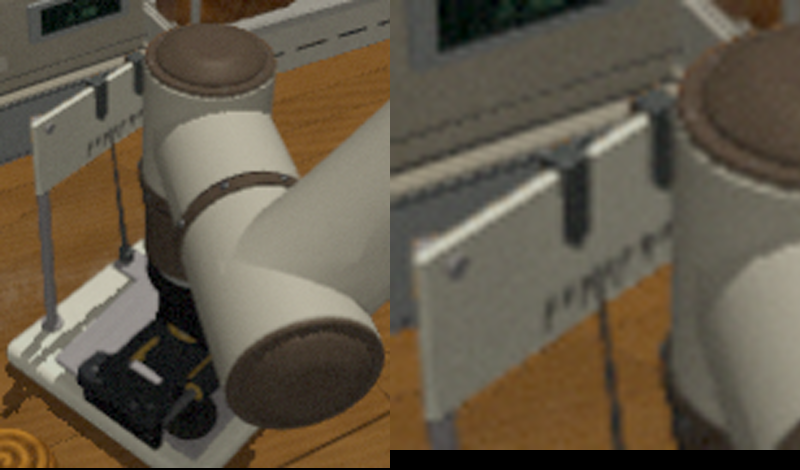

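View pics/v3_b.png

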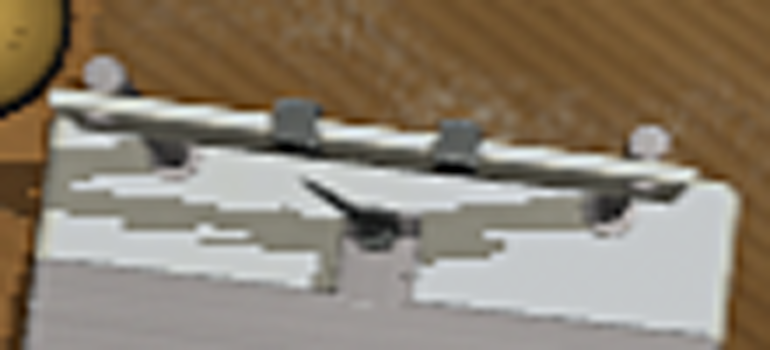

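Call:
{"fn": "move_arm", "kwargs": {"motion": [0,0,0.02,0,0,0,1,0,0,0.02,0,0,0,1,0,0,0.02,0,0,0,1,0,0,0.02,0,0,0,1,0,0,0.02,0,0,0,1,0,0,0.02,0,0,0,1,0,0,0.02,0,0,0,1,0,0,0.02,0,0,0,1,0,0,0.02,0,0,0,1,0,0,0.02,0,0,0,1,0,0,0.02,0,0,0,1]}}

```text
time_s: 4.9
tcp_pos: [0.4762, 0.2401, 0.0673]
ee_rot: [[-0.992, 0.13, 0.002], [0.13, 0.992, 0.004], [-0.001, 0.004, -1.0]]
wrist_force: [-2.2, 2.5, 6.4]
gripper_width: 0.008
```

```bash
python3 look.py 4; python3 mv.py 105 90
```

```text
t 5.0 tcp [0.4761 0.2401 0.0673] F [-1.82  1.86  4.87] w 0.0
shift [ 0.017 -0.023 -0.568] turn [0.05 0.01 0.01]
```

View pics/v4_b.png

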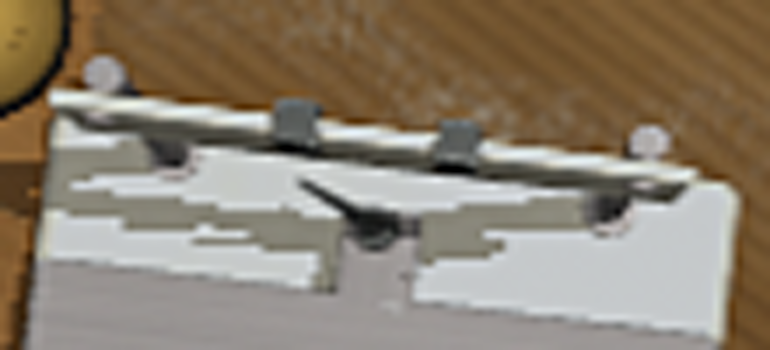

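Call:
{"fn": "move_arm", "kwargs": {"motion": [0,0,-0.1,0,0,0,1,0,0,-0.25,0,0,0,1,0,0,-0.45,0,0,0,1,0,0,-0.8,0,0,0,1,0,0,-1.3,0,0,0,1,0,0,-1.5,0,0,0,1,0,0,-1.5,0,0,0,1,0,0,-1.5,0,0,0,1]}}

```text
time_s: 5.67
tcp_pos: [0.4759, 0.2395, 0.1273]
ee_rot: [[-0.991, 0.13, 0.002], [0.13, 0.991, 0.005], [-0.001, 0.005, -1.0]]
wrist_force: [-0.5, 0.7, -0.7]
gripper_width: 0.003
```

```bash
python3 look.py 5; python3 mv.py -105 93
```

```text
t 5.77 tcp [0.4753 0.2392 0.1263] F [ 0.65 -0.06  0.13] w 0.01
shift [ 2.000e-03 -5.253e+00  8.170e-01] turn [ 0.03 -0.01  0.  ]
```

View pics/v5_b.png

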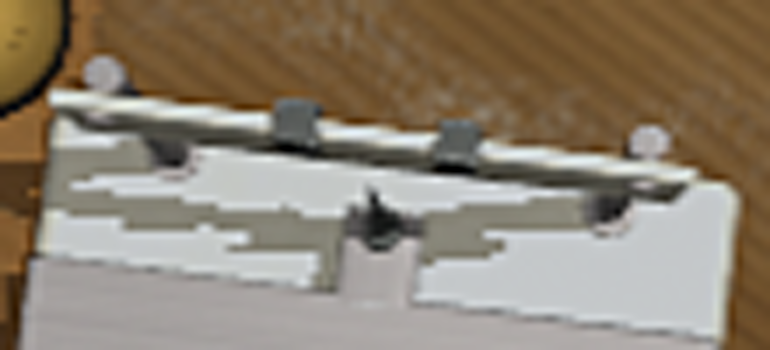

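The needle is back upright (tip at about (238,187) in the top picture). Next is the right pad.

Call:
{"fn": "move_arm", "kwargs": {"motion": [0,-1,0,0,0,0,1,0,-2,0,0,0,0,1,0,-3,0,0,0,0,1,0,-4,0,0,0,0,1,0,-4.9,0,0,0,0,1,0,-5.25,0.1,0,0,0,1,0,-5.25,0.4,0,0,0,1,0,-5.25,0.65,0,0,0,1,0,-5.25,0.8,0,0,0,1,0,-5.25,0.8,0,0,0,1,0,-5.25,0.8,0,0,0,1]}}

```text
time_s: 6.68
tcp_pos: [0.4477, 0.031, 0.0931]
ee_rot: [[-0.992, 0.13, -0.002], [0.13, 0.992, 0.002], [0.002, 0.002, -1.0]]
wrist_force: [0.7, -0.5, 0.6]
gripper_width: 0.008
```

```bash
python3 look.py 6; python3 mv.py -105 71
```

```text
t 6.78 tcp [0.4483 0.0314 0.0938] F [-0.1  -0.16 -0.47] w 0.0
shift [ 0.009 -0.014  0.571] turn [ 0.03 -0.    0.01]
```

View pics/t6.png

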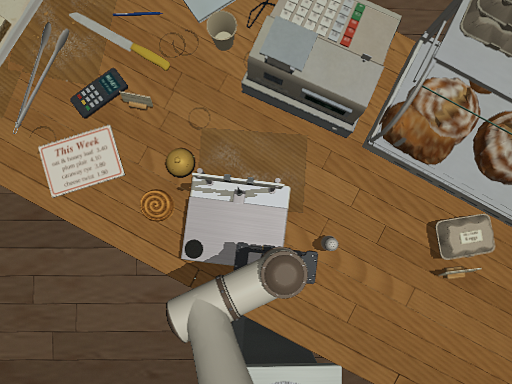

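View pics/s6.png

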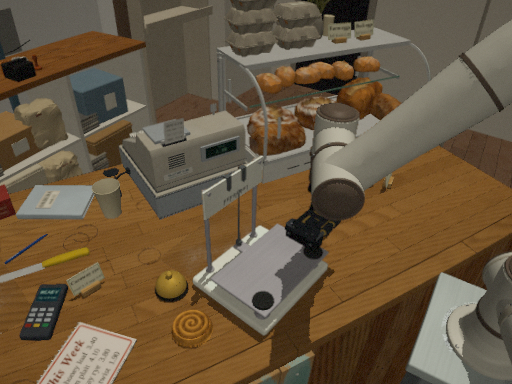

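Call:
{"fn": "move_arm", "kwargs": {"motion": [0,0,0.1,0,0,0,1,0,0,0.2,0,0,0,1,0,0,0.3,0,0,0,1,0,0,0.36,0,0,0,1,0,0,0.42,0,0,0,1,0,0,0.48,0,0,0,1,0,0,0.53,0,0,0,1,0,0,0.56,0,0,0,1,0,0,0.58,0,0,0,1,0,0,0.58,0,0,0,1]}}

```text
time_s: 7.62
tcp_pos: [0.4481, 0.0312, 0.0706]
ee_rot: [[-0.992, 0.13, -0.0], [0.13, 0.992, 0.002], [0.001, 0.002, -1.0]]
wrist_force: [-0.8, -3.4, 5.0]
gripper_width: 0.004
```

```bash
python3 look.py 7; python3 mv.py -105 71
```

```text
t 7.72 tcp [0.4481 0.0312 0.0707] F [-0.45 -3.18  3.77] w 0.01
shift [ 0.005 -0.008 -0.007] turn [ 0.03 -0.01  0.01]
```

View pics/v7_a.png

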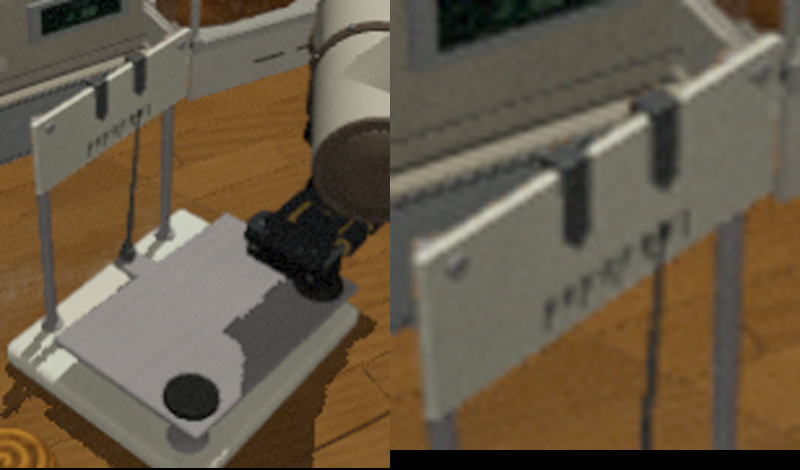

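View pics/v7_b.png

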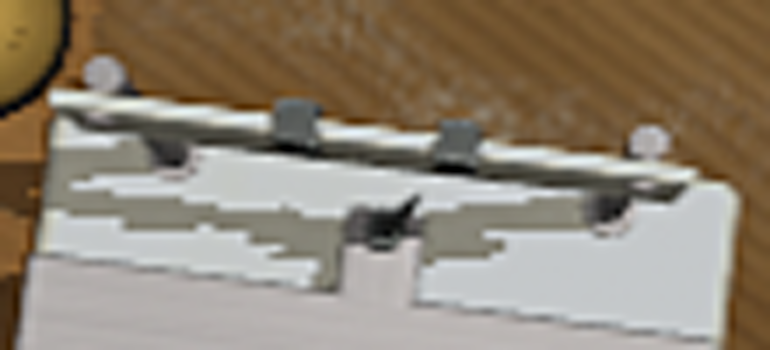

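Call:
{"fn": "move_arm", "kwargs": {"motion": [0,0,0.03,0,0,0,1,0,0,0.06,0,0,0,1,0,0,0.09,0,0,0,1,0,0,0.11,0,0,0,1,0,0,0.125,0,0,0,1,0,0,0.13,0,0,0,1,0,0,0.13,0,0,0,1]}}

```text
time_s: 8.3
tcp_pos: [0.4481, 0.0311, 0.0655]
ee_rot: [[-0.992, 0.129, -0.0], [0.129, 0.992, 0.002], [0.001, 0.002, -1.0]]
wrist_force: [-1.3, -4.0, 5.5]
gripper_width: 0.008
```

```bash
python3 look.py 8; python3 mv.py -105 71
```

```text
t 8.4 tcp [0.4481 0.0311 0.0656] F [-0.11 -4.22  6.03] w 0.01
shift [ 0.005 -0.005 -0.136] turn [ 0.02 -0.01  0.01]
```

View pics/v8_a.png

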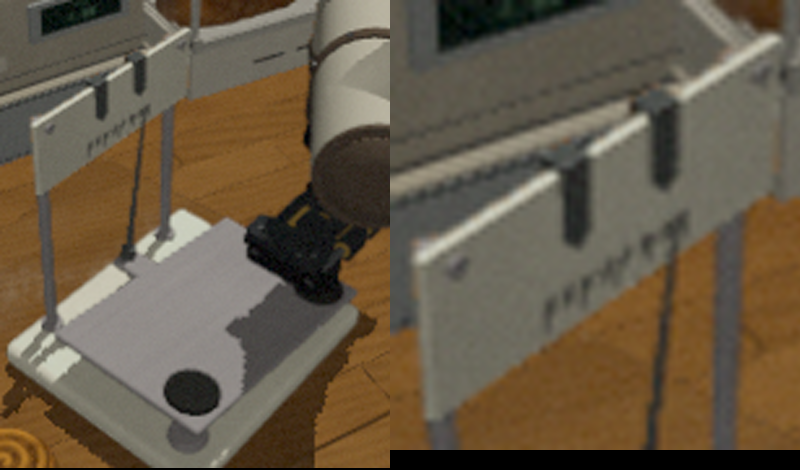

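View pics/v8_b.png

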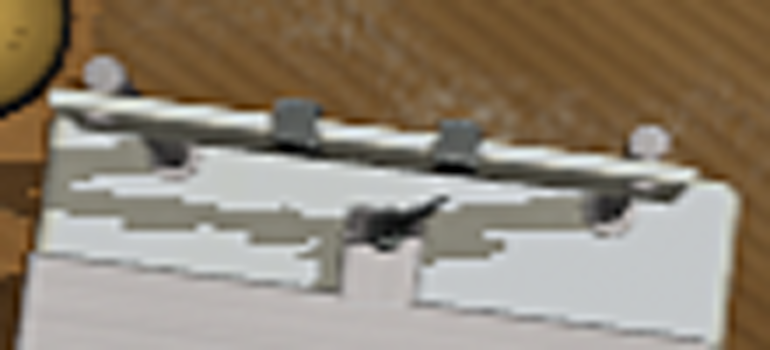

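Call:
{"fn": "move_arm", "kwargs": {"motion": [0,0,0.02,0,0,0,1,0,0,0.03,0,0,0,1,0,0,0.03,0,0,0,1,0,0,0.03,0,0,0,1,0,0,0.03,0,0,0,1,0,0,0.03,0,0,0,1,0,0,0.03,0,0,0,1,0,0,0.03,0,0,0,1,0,0,0.03,0,0,0,1,0,0,0.03,0,0,0,1,0,0,0.03,0,0,0,1,0,0,0.03,0,0,0,1]}}

```text
time_s: 9.4
tcp_pos: [0.4481, 0.0311, 0.0645]
ee_rot: [[-0.992, 0.129, -0.0], [0.129, 0.992, 0.002], [0.001, 0.002, -1.0]]
wrist_force: [-1.4, -3.3, 5.4]
gripper_width: 0.006
```

```bash
python3 look.py 9; python3 mv.py -105 71
```

```text
t 9.5 tcp [0.4481 0.0311 0.0645] F [-2.08 -3.15  5.19] w 0.01
shift [ 0.005 -0.004 -0.162] turn [ 0.02 -0.01  0.01]
```

View pics/v9_b.png

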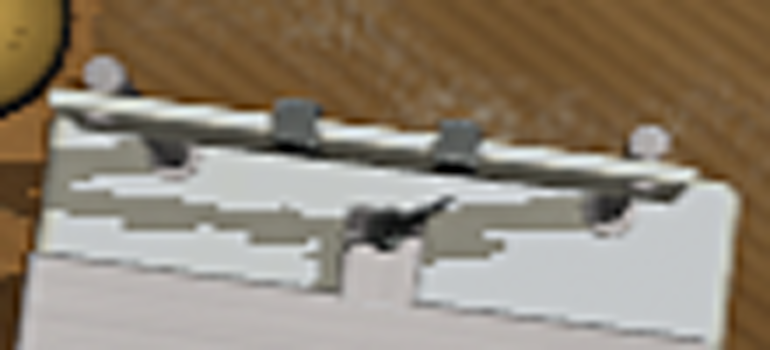

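View pics/v9_a.png

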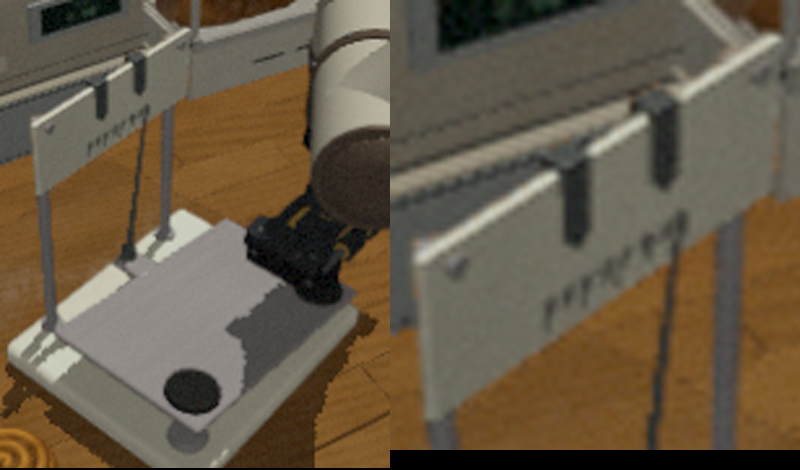

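Call:
{"fn": "move_arm", "kwargs": {"motion": [0,0,-0.1,0,0,0,1,0,0,-0.25,0,0,0,1,0,0,-0.45,0,0,0,1,0,0,-0.8,0,0,0,1,0,0,-1.5,0,0,0,1,0,0,-2.2,0,0,0,1,0,0,-2.8,0,0,0,1,0,0,-3,0,0,0,1,0,0,-3,0,0,0,1,0,0,-3,0,0,0,1,0,0,-3,0,0,0,1,0,0,-3,0,0,0,1]}}

```text
time_s: 10.5
tcp_pos: [0.4473, 0.0306, 0.183]
ee_rot: [[-0.992, 0.129, -0.003], [0.129, 0.992, 0.001], [0.004, 0.001, -1.0]]
wrist_force: [0.2, -0.2, -0.4]
gripper_width: 0.006
```

```bash
python3 look.py 10; python3 mv.py -105 71
```

```text
t 10.6 tcp [0.4476 0.0306 0.1833] F [-0.6  -0.6  -0.15] w 0.01
shift [-0.015  0.006  2.807] turn [ 0.01 -0.03  0.01]
```

View pics/v10_b.png

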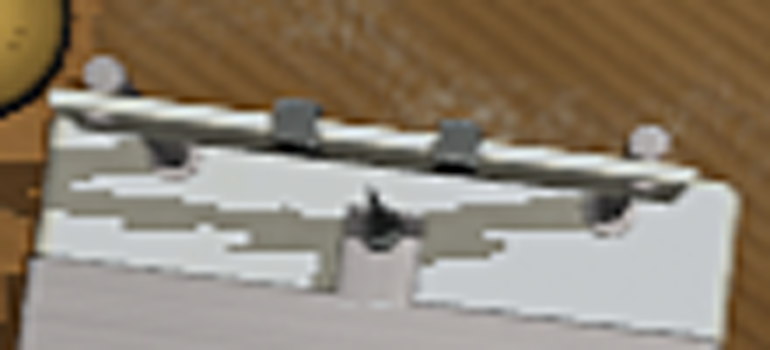

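View pics/s10.png

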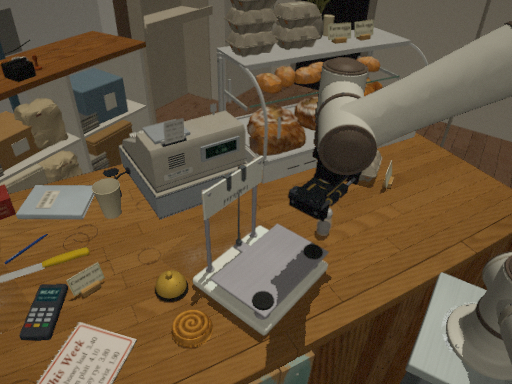

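The needle is upright again (tip at about (238,187) in the top picture). The arm is clear of everything, and the shaker, bun and bell stand where they were.

```bash
python3 -c "
from station import r
print(r.finish_job())"
```

```text
the job is handed in; nothing more can be done
None
```

I pressed the left pad with the closed fingertips until the needle stood at the left clip, held it just over a second and let go. I then did the same with the right pad and right clip, and handed the job in at about 10.6 s.

| Side | Needle tip at the hold | Clip, top camera | Clip, scene camera | Vertical press force |
|---|---|---|---|---|
| Left | 22.6 mm left | 23.8 mm | 22.6 mm | about 5–6 N |
| Right | 26.4 mm right | 25.9 mm | 28.5 mm | about 5–6 N |

- **Needle:** both tip readings are within the 6 mm band by either camera. I checked with pictures between small steps down and never saw the needle pass a clip.
- **After release:** the needle was upright again after each press, including in the last pictures. At hand-in the robot touched nothing, and the shaker, bun and bell stood where they were.
- **Disagreements:** the two cameras differ by 1.2 mm on the left clip and 2.6 mm on the right one. The scene camera also read the needle at rest about 3 mm left of centre, so I relied mainly on the top camera.

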